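# Stack the parts pots on their two bases

## Robot

A 7-joint arm with a two-finger parallel gripper is mounted at the origin on the work surface. World frame = base frame: x ahead of the robot, y to its left, z up, the work surface at z = 0. Lengths are in m, angles in rad, forces in N, time in s.
With the tool pointing down it reaches from about 0.4 to 0.875 m from the base axis. Payload 6.5 kg.
Tool frame: the origin (TCP) lies at the very end of the fingers, on their centre line; the grasp point (between the pads) lies 19 mm behind it (bot.grip_depth is the distance from the TCP to the grasp point, in m); z points along the fingers, y is the direction in which the jaws open and shut (so a half turn about z gives the same grasp; the last joint's range is limited). The gripper opens to 88 mm and grips with 3 to 60 N. Pads are 18 mm wide; open, the fingers measure 123 mm over their backs; the gripper's body (75 mm by 187 mm) begins 45 mm behind the grasp point.
Start: joints at [-1.2, 0.536, -0.004, 1.538, 0.003, 1.067, -0.071], TCP at [0.275, 0.589, 0.239] pointing down, gripper open.
Joint ranges: [-2.7, 2.7], [-0.37, 2.16], [-1.27, 1.26], [0.24, 2.4], [-1.31, 4.45], [0.19, 1.91], [-2.76, 2.76]. Speed limits (rad/s): [2.39, 2.39, 3.14, 3.14, 3.14, 3.14, 3.14].

## Interface

Orientations are given as a 3x3 rotation matrix whose columns are the frame's x, y, z axes.
In Python, from station import bot gives the robot as it stands.
- The arm moves only by the tool servo_tool, never from a script. Its arguments are lists of equal length, an entry for each row: "travel": the shift along the tool's x, y, z in cm, a list of three; "yaw": the turn about the tool's z in rad; "grip": the closure, from -1 (fully open) to 1 (shut). In form: {"travel": [[dx, dy, dz], ...], "yaw": [yaw, ...], "grip": [grip, ...]}. A call has 1 to 5 rows; each row shifts and turns the commanded pose from where the row before left it, along the tool's axes as they then stand; what a row does not reach is not made up. A row lasts 1/8 s, in which the tool goes at most 62.5 mm and 10.7 degrees, less where a joint would pass 70% of its speed; a pose out of reach is approached as far as the arm can. A call is refused whole if a number of a shift passes 6.25 or a number of a turn 0.188, either way. A call with a gripper value outside its range is refused whole. The fingers move at their own pace and stop on an object; the grip force is fixed at half the most. Time passes only in rows, so rows that do not move let the fingers close. It gives the time, the measured TCP pose, the force and the opening at its end, in the units of the state.
- bot.get_obs(): the state, without advancing time (a new reading comes with each control period).
- bot.read_camera(name): name is "side" or "top" or "wrist"; returns a dict with "color" (384x512x3 uint8, blue, green, red), "intrinsics" (3x3 intrinsics, pixels), "k1" (the pictures are not rectified: a ray, as slopes to the right and down, at radius r is drawn at 1 + k1 r^2 times it, then the intrinsics apply), "camera_from_world" (4x4, takes a point from world to camera coordinates). Camera axes: x right, y down, z forward; pixel columns grow to the right and rows downward; lengths in m; the calibration is good to about 2 mm. A picture is of the moment at which its call begins. There is no depth.
- bot.job_done(): hands the job in, once; it reports no verdict.
Trained networks look in a picture, given as the dict that the camera call returned (one of the last four; its "shot" number tells which), for a name from the list of things; names that differ only in an ending like _2 or _b are one class to them, and where a whole thing is asked for, a point or a joint stands for the part that bears it (a point fixed in the world has none). Each returns a list of dicts, best first, with "conf" (0 to 1); they miss things now and then, are a little off and sometimes report something else, mostly with a low value. They report only what shows in the picture. A call takes as long as a camera call. They do not tell look-alikes from the thing itself.
- bot.outline_of(picture, thing): "mask" (384x512 bool, what is visible of it) and "position" ([row, column] in pixels, amid what is visible of it).
The state is a dict: "clock": time; "joints": joint angles; "qvel": joint speeds; "tau": joint torques, N m; "position": TCP position; "tcp_rot": TCP orientation; "contact_force": force on the tool from outside, world axes, zero at the start; "moment": the same for the moment, N m; "opening": finger opening in m.
Only numpy, scipy, OpenCV 4.12 (cv2) and the standard library are available. Lean on these libraries where they do the work, as an engineer would, in place of code of your own. Each camera call takes 0.05 s, during which the arm holds its last target.

## Task

The board repair is finished, so stack the parts pots away: on the wooden base put the white pot, the yellow pot on top of it, and the lid on top of that; on the black base put the red pot with the green pot on top. Each must sit squarely and fully home in the one below. Keep the pots upright throughout, and leave the flux jar, the mouse and the tweezers where they lie.

Things in the scene. Friction and masses are not known exactly. Their poses are not given: they have to be found in the camera images.
- wood_base: Wooden (pale plate) stacking base, fixed to the table: a square plate 84 x 84 x 6 mm carrying a darker wooden ring 58 mm across, whose rim is 16 mm above the table and whose round socket is 43 mm across and 10 mm deep. Origin: centre of the underside, at table height; z up.
- black_base: Black plastic stacking base, fixed to the table: a square plate 84 x 84 x 6 mm carrying a grey ring 58 mm across, whose rim is 16 mm above the table and whose round socket is 43 mm across and 10 mm deep. Origin: centre of the underside, at table height; z up.
- white_pot: White open pot, a few black chips fixed inside; loose, upright. Round, 50 mm across, 45 mm high; wall 3.5 mm, mouth 43 mm. Lowest 8 mm is a foot, 31 mm across tapering out to 39 mm; it drops into a base's socket or a pot's mouth (2 mm play all round) till the 50 mm shoulder rests on the rim: origin then 8 mm above the base's origin, or 37 mm above the lower pot's. 60 g. Origin: centre of the underside; z up.
- yellow_pot: Yellow open pot, a few brass screws fixed inside; loose, upright. Round, 50 mm across, 45 mm high; wall 3.5 mm, mouth 43 mm. Lowest 8 mm is a foot, 31 mm across tapering out to 39 mm; it drops into a base's socket or a pot's mouth (2 mm play all round) till the 50 mm shoulder rests on the rim: origin then 8 mm above the base's origin, or 37 mm above the lower pot's. 60 g. Origin: centre of the underside; z up.
- red_pot: Red open pot, a few steel nuts fixed inside; loose, upright. Round, 50 mm across, 45 mm high; wall 3.5 mm, mouth 43 mm. Lowest 8 mm is a foot, 31 mm across tapering out to 39 mm; it drops into a base's socket or a pot's mouth (2 mm play all round) till the 50 mm shoulder rests on the rim: origin then 8 mm above the base's origin, or 37 mm above the lower pot's. 60 g. Origin: centre of the underside; z up.
- green_pot: Green open pot, a few beige resistors fixed inside; loose, upright. Round, 50 mm across, 45 mm high; wall 3.5 mm, mouth 43 mm. Lowest 8 mm is a foot, 31 mm across tapering out to 39 mm; it drops into a base's socket or a pot's mouth (2 mm play all round) till the 50 mm shoulder rests on the rim: origin then 8 mm above the base's origin, or 37 mm above the lower pot's. 60 g. Origin: centre of the underside; z up.
- lid: Grey lid with black knob; loose, knob up. Disc 50 mm across, 6 mm thick, above a tapered foot 8 mm high (31 to 39 mm across) as on the pots; round knob 18 mm across, 24 mm high, in the middle; 38 mm high over all. Seated on a pot, its origin is 37 mm above the pot's. 40 g. Origin: centre of the foot's underside; z up.
- flux_jar: Bystander: closed amber jar with a black cap, 40 mm across, 42 mm high, loose, near the bases. Origin: centre of the underside.
- mouse: Bystander: white computer mouse, 104 x 58 x 32 mm, loose, long side along its x. Origin: centre of the underside.
- tweezers: Bystander: steel tweezers lying flat, about 135 mm long along their x, 22 mm wide, 9 mm high, loose. Origin: near their middle, at table height.
There are look-alikes about, which are no part of the job. Several things have the shape of the red_pot; the one meant has the colours described above.

How it is judged:
By the outcome, as a careful person would: the job done as asked, in the order asked, and still so for the second after the job is handed in, with the robot touching nothing.
It also fails if it takes over 128 s, if anything falls off the work surface, if the arm or the gripper's body presses on something with over 40 N, if the wrist force passes 120 N, or if a joint passes its speed limit or range.

## Working session

There is one attempt and no reset: what is moved stays moved. The work goes in short steps, Python scripts to look and compute and a tool call to move; the robot and the scene stay as the last step left them, time stands still between calls to the robot, and variables do not carry over. Pictures are saved under pics/ and viewed, and the job is handed in when it is done.

Besides the shell and the picture viewer there is one more tool, called after "Request:" in YAML: its name, and indented under it one key for each argument. servo_tool: Moves the arm, as the interface text tells. Its arguments: {"type":"object","properties":{"travel":{"type":"array"},"yaw":{"type":"array"},"grip":{"type":"array"}},"required":["travel","yaw","grip"]}

```bash
ls; mkdir -p pics
python3 - <<'E'
from station import bot
import cv2
o=bot.get_obs();print(o)
for n in ["side","top","wrist"]:
    p=bot.read_camera(n);cv2.imwrite(f"pics/{n}0.png",p["color"]);print(n,p["intrinsics"].tolist(),p["k1"],p["camera_from_world"].tolist())
E
```

```text
pics
{'clock': 0.0, 'joints': array([-1.20018014,  0.53718586, -0.00446108,  1.53883082,  0.00258457,
        1.06730885, -0.07118747]), 'qvel': array([ 4.68734204e-04,  6.00759538e-05, -4.39874186e-04, -5.02065213e-04,
        4.09655875e-04, -2.04766893e-03, -1.65845961e-04]), 'tau': array([ 5.99759687e-05, -5.70999920e+01,  9.90834720e-01, -2.51612288e+01,
       -5.62368147e-02,  1.79457263e-02,  1.58424709e-04]), 'position': array([0.27472991, 0.58842094, 0.2378426 ]), 'tcp_rot': array([[-9.06143919e-01,  4.22969021e-01, -6.37074373e-04],
       [ 4.22969488e-01,  9.06142502e-01, -1.60540288e-03],
       [-1.01755516e-04, -1.72418908e-03, -9.99998508e-01]]), 'contact_force': array([ 0.19878836, -0.24130065,  0.48720119]), 'moment': array([ 0.04025905, -0.05331723, -0.04237922]), 'opening': 0.08780586202167555}
side [[368.83216117905226, 0.0, 254.70941998428256], [0.0, 368.83216117905226, 182.57062413716864], [0.0, 0.0, 1.0]] -0.04134351839882077 [[0.9273818183499897, -0.37379081627676125, -0.015600918595360277, -0.48902321608934574], [-0.2501944301056429, -0.5886539627900335, -0
[... 282 characters left out ...]
[[-0.023129127648750813, -0.9997156205900025, 0.005807013221449764, 0.009177625317202929], [-0.9813672582364832, 0.021595612346332015, -0.19092389580352442, 0.525642310222919], [0.19074419497226092, -0.010114715800913675, -0.981587665269206, 0.9761815666582407], [0.0, 0.0, 0.0, 1.0]]
wrist [[336.0268009892151, 0.0, 257.0491548226624], [0.0, 336.0268009892151, 191.1769736974743], [0.0, 0.0, 1.0]] -0.03498936340993687 [[0.4240637253469834, 0.9056318674903526, -0.0009367127507250873, -0.6482209519611087], [0.8678120731853026, -0.40605832162617017, 0.28638932429817854, -0.0386818872204953], [0.2589829385860541, -0.12226021439567665, -0.9581128730464163, 0.3895345908916314], [0.0, 0.0, 0.0, 1.0]]
```

View pics/top0.png

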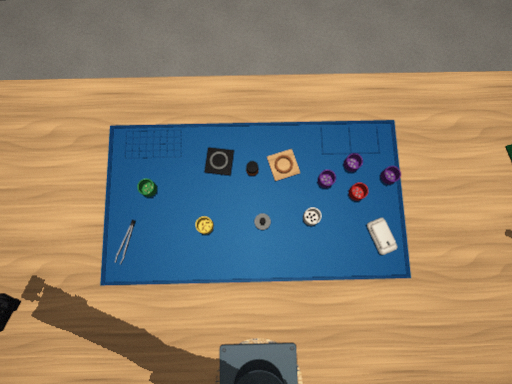

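View pics/side0.png

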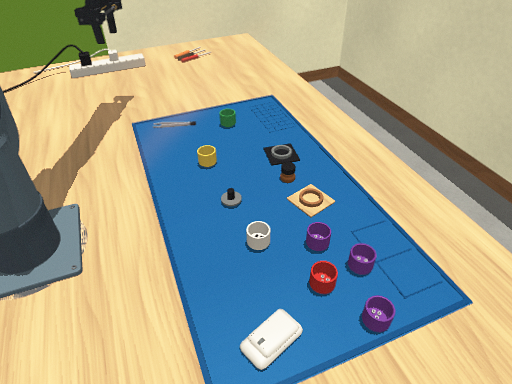

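View pics/wrist0.png

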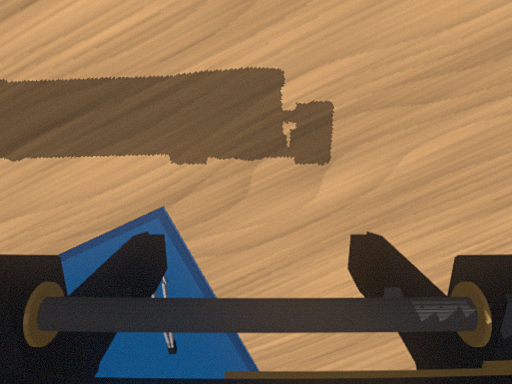

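The top view shows red at (359,191), with purple look-alikes at (327,179), (353,162) and (391,175). White is at (312,216), yellow (204,226), green (147,187), the lid (262,222), the black base (219,161), the wooden base (284,165) and the flux jar (252,168), between the bases. Next I'll localise these by fitting silhouettes in both cameras.

```bash
cat > h.py <<'E'
from station import bot
import numpy as np, cv2
from scipy.optimize import least_squares
def proj(p,P):
    T=np.array(p["camera_from_world"]);K=np.array(p["intrinsics"])
    c=np.atleast_2d(P)@T[:3,:3].T+T[:3,3]
    s=c[:,:2]/c[:,2:];r2=(s**2).sum(1,keepdims=True);s=s*(1+p["k1"]*r2)
    return s*[K[0,0],K[1,1]]+[K[0,2],K[1,2]]
def rings(prof):
    a=np.linspace(0,2*np.pi,48,endpoint=False)
    return np.concatenate([np.c_[r*np.cos(a),r*np.sin(a),0*a+z] for r,z in prof])
POT=rings([(.0155,0),(.025,.008),(.025,.045)])
LID=rings([(.0155,0),(.025,.008),(.025,.014)])
LIDK=rings([(.009,.014),(.009,.038)])
JAR=rings([(.02,0),(.02,.042)])
RING=rings([(.029,.006),(.029,.016)])
def hullcen(p,parts,xyz):
    m=np.zeros((384*4,512*4),np.uint8)
    for Q in parts:
        h=cv2.convexHull((proj(p,Q+xyz)*4+1.5).astype(np.float32))
        cv2.fillConvexPoly(m,np.round(h).astype(np.int32),1)
    M=cv2.moments(m,True);return np.array([M['m10']/M['m00'],M['m01']/M['m00']])/4-.375, M['m00']/16
def fit(obs,parts,x0,z=0):
    # obs list of (pic, centroid)
    f=lambda q:np.concatenate([hullcen(p,parts,np.array([q[0],q[1],z]))[0]-c for p,c in obs])
    r=least_squares(f,x0,diff_step=.01)
    return r.x,r.fun
def pix2world(p,uv,z):
    T=np.array(p["camera_from_world"]);K=np.array(p["intrinsics"])
    d=(np.array(uv)-[K[0,2],K[1,2]])/[K[0,0],K[1,1]];s=d.copy()
    for _ in range(10): s=d/(1+p["k1"]*(s@s))
    R=T[:3,:3].T;c=-R@T[:3,3];v=R@np.r_[s,1];return c+v*(z-c[2])/v[2]
def cen(mask):
    M=cv2.moments(mask.astype(np.uint8),True);return np.array([M['m10']/M['m00'],M['m01']/M['m00']]),M['m00']
E
python3 - <<'E'
from h import *
t=bot.read_camera("top");s=bot.read_camera("side")
pl=rings([(.0,0)])
sq=np.array([[x,y,z] for x in(-.042,.042) for y in(-.042,.042) for z in(0,.006)])
hd={'wood_base':None,'black_base':None,'white_pot':POT,'yellow_pot':POT,'red_pot':POT,'green_pot':POT,'lid':LID,'flux_jar':JAR}
for n in hd:
    A=bot.outline_of(t,n);B=bot.outline_of(s,n)
    for P,L,nm in((t,A,'top'),(s,B,'side')):
        for d in L:
            c,a=cen(d['mask']);print(n,nm,round(d['conf'],2),c.round(1),a,pix2world(P,c,.02)[:2].round(4))
E
```

```text
wood_base top 0.7 [283.  165.2] 730.0 [ 0.6269 -0.0918]
wood_base top 0.58 [311.9 216.3] 263.0 [ 0.466  -0.1723]
wood_base side 0.72 [310.3 199.9] 831.0 [ 0.6249 -0.1091]
black_base top 0.59 [219.3 161.3] 701.0 [0.6436 0.1052]
black_base side 0.58 [281.6 153.8] 516.0 [0.6424 0.0872]
black_base side 0.19 [287.3 172.1] 285.0 [0.6213 0.0077]
white_pot top 0.8 [312.1 216.7] 255.0 [ 0.4648 -0.1728]
white_pot side 0.7 [257.4 234.8] 615.0 [ 0.4685 -0.1623]
yellow_pot top 0.78 [204.4 225.3] 243.0 [0.446  0.1501]
yellow_pot side 0.66 [206.2 155.3] 357.0 [0.4493 0.1623]
red_pot top 0.83 [389.8 175. ] 294.0 [ 0.5886 -0.4199]
red_pot top 0.57 [358.1 191.4] 265.0 [ 0.5391 -0.3176]
red_pot top 0.52 [352.5 162.7] 244.0 [ 0.6303 -0.3075]
red_pot top 0.48 [327.  179.3] 220.0 [ 0.5793 -0.2251]
red_pot side 0.96 [317.7 236. ] 600.0 [ 0.5849 -0.215 ]
red_pot side 0.84 [322.9 276.8] 753.0 [ 0.543  -0.3101]
red_pot side 0.67 [361.8 258.3] 647.0 [ 0.6367 -0.3015]
red_pot side 0.6 [378.4 312.8] 929.0 [ 0.5944 -0.4143]
green_pot top 0.58 [147.2 187.7] 236.0 [0.5649 0.325 ]
green_pot side 0.74 [226.8 116.9] 274.0 [0.5687 0.34  ]
lid top 0.64 [262.3 222. ] 227.0 [ 0.452  -0.0228]
lid side 0.52 [230.6 197.6] 273.0 [ 0.4544 -0.028 ]
flux_jar top 0.42 [252.4 168.7] 140.0 [0.6177 0.0032]
flux_jar top 0.26 [205.  225.6] 227.0 [0.4451 0.1486]
flux_jar side 0.51 [287.3 171.9] 273.0 [0.6217 0.0085]
```

Run:
```python
import cv2
a=cv2.imread("pics/top0.png")[145:235,300:410];b=cv2.imread("pics/side0.png")[210:340,230:400]
cv2.imwrite("pics/crops.png",cv2.hconcat([cv2.resize(a,(440,360),interpolation=3),cv2.resize(b,(360,360))]))
```

```text
(no output)
```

View pics/crops.png

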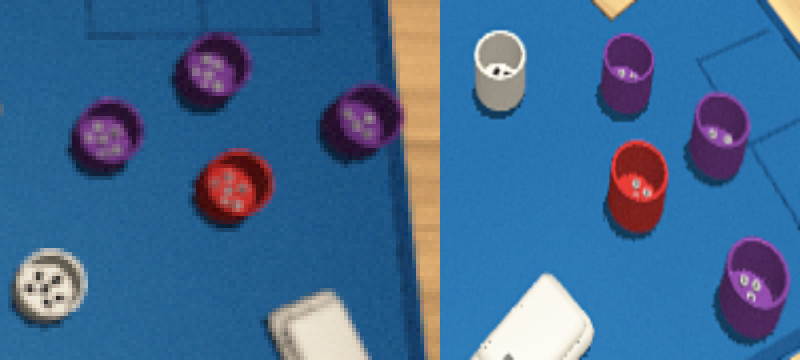

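The crops confirm red: the red pot with steel nuts sits at top (358,191) and side (323,277). The three same-shaped ones are purple.

Run:
```python
from h import *
t=bot.read_camera("top");s=bot.read_camera("side")
def sq(a):
    S=np.array([[x,y,z] for x in(-.042,.042) for y in(-.042,.042) for z in(0,.006)]);c,q=np.cos(a),np.sin(a)
    return S@np.array([[c,q,0],[-q,c,0],[0,0,1]])
hd={'wood_base':([sq(.3),RING],(.627,-.1)),'black_base':([sq(.05),RING],(.643,.1)),'white_pot':([POT],(.466,-.167)),'yellow_pot':([POT],(.447,.155)),'red_pot':([POT],(.541,-.314)),'green_pot':([POT],(.566,.332)),'lid':([LID,LIDK],(.453,-.025)),'flux_jar':([JAR],(.62,.006))}
def best(P,n,x0):
    L=bot.outline_of(P,n);c0,_=hullcen(P,hd[n][0],np.r_[x0,0])
    L=[cen(d['mask'])for d in L];L=[c for c in L if np.hypot(*(c[0]-c0))<8]
    return L[0] if L else None
for n,(pa,x0) in hd.items():
    obs=[];ar=[]
    for P in(t,s):
        b=best(P,n,x0)
        if b: obs.append((P,b[0]));ar.append(b[1])
    q,e=fit(obs,pa,x0)
    ind=[fit([o],pa,x0)[0].round(4).tolist() for o in obs]
    print(n,q.round(4),e.round(2),ind,ar,[hullcen(o[0],pa,np.r_[q,0])[1] for o in obs])
```

```text
wood_base [ 0.6343 -0.0949] [-0.32 -0.83 -0.32  1.04] [[0.6315, -0.0957], [0.6369, -0.0921]] [680.0, 835.0] [719.3125, 925.25]
black_base [0.6499 0.108 ] [-0.46 -0.3  -0.12  0.81] [[0.6487, 0.1066], [0.6518, 0.1112]] [679.0, 546.0] [714.375, 594.3125]
white_pot [ 0.4651 -0.1693] [-0.76 -0.17  0.06  0.69] [[0.4645, -0.1715], [0.4656, -0.1674]] [201.0, 640.0] [270.0, 622.9375]
yellow_pot [0.4462 0.1491] [-0.16 -0.3  -0.21  0.46] [[0.4453, 0.1485], [0.4474, 0.1509]] [255.0, 336.0] [265.3125, 372.25]
red_pot [ 0.5392 -0.314 ] [-0.03 -0.65 -0.38  0.25] [[0.5372, -0.3139], [0.5401, -0.3137]] [277.0, 744.0] [287.625, 794.4375]
green_pot [0.5637 0.3234] [-0.21 -0.21 -0.05  0.59] [[0.5631, 0.3227], [0.5651, 0.3269]] [254.0, 251.0] [291.0, 276.1875]
lid [ 0.4566 -0.0215] [-0.38 -0.19 -0.01  0.51] [[0.456, -0.0227], [0.4573, -0.0198]] [189.0, 302.0] [222.9375, 293.6875]
flux_jar [0.6195 0.0048] [-0.38 -0.8  -0.4   0.75] [[0.6168, 0.0038], [0.6218, 0.0073]] [144.0, 244.0] [180.0625, 326.5625]
```

Request:
servo_tool:
  travel:
    - [0,0,0]
    - [0,0,0]
    - [0,0,0]
    - [0,0,0]
    - [0,0,0]
  yaw: [0.162,0.162,0.162,0.162,0.162]
  grip: [-1,-1,-1,-1,-1]

```text
clock: 2.58
position: [0.2749, 0.589, 0.2387]
tcp_rot: [[-0.313, 0.95, -0.0], [0.95, 0.313, 0.0], [0.0, 0.0, -1.0]]
contact_force: [0.0, 0.2, -0.2]
opening: 0.0885
```

Request:
servo_tool:
  travel:
    - [0,0,0]
    - [0,0,0]
    - [0,5,0]
    - [0,5,0]
    - [-3,5,0]
  yaw: [0.162,0.162,0,0,0]
  grip: [-1,-1,-1,-1,-1]

```text
clock: 3.2
position: [0.4253, 0.5606, 0.2383]
tcp_rot: [[-0.003, 1.0, -0.0], [1.0, 0.003, 0.001], [0.001, -0.0, -1.0]]
contact_force: [-0.0, 0.8, -0.2]
opening: 0.0881
```

Request:
servo_tool:
  travel:
    - [-6,0.4,0]
    - [-6,0.4,0]
    - [-6,0.4,0]
    - [-6,0.4,0]
    - [-6,0.4,0]
  yaw: [0,0,0,0,0]
  grip: [-1,-1,-1,-1,-1]

```text
clock: 3.82
position: [0.445, 0.2571, 0.239]
tcp_rot: [[-0.0, 1.0, 0.001], [1.0, 0.0, 0.001], [0.001, 0.001, -1.0]]
contact_force: [0.9, -0.8, 0.0]
opening: 0.0881
```

Request:
servo_tool:
  travel:
    - [-6,0.4,0]
    - [-6,0.4,0]
    - [-6,0.4,0]
    - [-6,0.4,0]
    - [-6,0.4,0]
  yaw: [0,0,0,0,0]
  grip: [-1,-1,-1,-1,-1]

```text
clock: 4.45
position: [0.4651, -0.0428, 0.2391]
tcp_rot: [[-0.0, 1.0, 0.001], [1.0, 0.0, 0.0], [0.0, 0.001, -1.0]]
contact_force: [1.2, -0.5, -0.3]
opening: 0.0884
```

Run:
```python
from h import *
w=bot.read_camera("wrist");cv2.imwrite("pics/w1.png",w["color"])
T=np.array(w["camera_from_world"]);print(-T[:3,:3].T@T[:3,3],T[2,:3],bot.get_obs()["position"])
print(proj(w,[[.466,-.169,.045],[.466,-.169,0]]))
```

```text
[0.4644962  0.03001628 0.38493826] [ 0.00149521 -0.28516243 -0.95847804] [ 0.4648171  -0.0516233   0.23960928]
[[257.9675827  273.4026061 ]
 [257.81186375 255.01771046]]
```

View pics/w1.png

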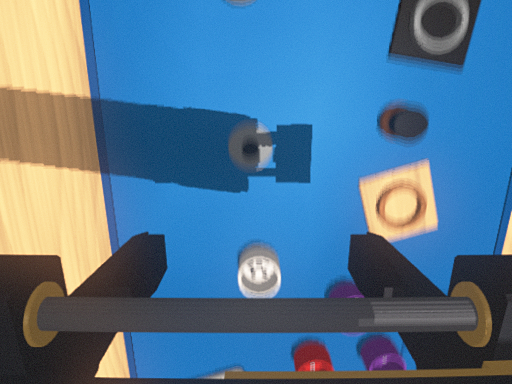

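```bash
cat > wf.py <<'E'
from h import *
def sq(a):
    S=np.array([[x,y,z] for x in(-.042,.042) for y in(-.042,.042) for z in(0,.006)]);c,q=np.cos(a),np.sin(a)
    return S@np.array([[c,q,0],[-q,c,0],[0,0,1]])
hd={'wood_base':([sq(.3),RING],(.634,-.095)),'black_base':([sq(-.1),RING],(.65,.108)),'white_pot':([POT],(.465,-.169)),'yellow_pot':([POT],(.446,.149)),'red_pot':([POT],(.539,-.314)),'green_pot':([POT],(.564,.323)),'lid':([LID,LIDK],(.4565,-.0215)),'flux_jar':([JAR],(.6195,.005))}
def run(names,cam="wrist",fn=None,z=0,x0=None,tol=25):
    w=bot.read_camera(cam)
    if fn: cv2.imwrite(f"pics/{fn}.png",w["color"])
    for n in names:
        pa,a0=hd[n];a0=x0 or a0
        c0,_=hullcen(w,pa,np.r_[a0,z])
        for d in bot.outline_of(w,n):
            c,a=cen(d['mask'])
            if np.hypot(*(c-c0))<tol:
                q,e=fit([(w,c)],pa,a0,z);print(n,round(d['conf'],2),q.round(4),'px',c.round(1),'area',a,hullcen(w,pa,np.r_[q,z])[1])
    print(bot.get_obs()["position"].round(4));return w
E
python3 - <<'E'
from wf import *
run(['white_pot','wood_base','black_base','flux_jar','lid'],fn="w2")
run(['white_pot','wood_base'],fn="w3")
E
```

```text
white_pot 0.66 [ 0.4673 -0.1704] px [260.  259.7] area 1737.0 1897.6875
wood_base 0.95 [ 0.6352 -0.0945] px [399.8 189.1] area 4870.0 4939.5
black_base 0.83 [0.6514 0.1075] px [432.4  23.2] area 3801.0 3879.4375
lid 0.76 [ 0.4576 -0.0235] px [250.  132.5] area 1632.0 1659.375
[ 0.4651 -0.0393  0.2386]
white_pot 0.89 [ 0.4669 -0.1709] px [258.7 270.6] area 1665.0 1901.5
wood_base 0.58 [ 0.636  -0.0933] px [399.5 200.8] area 4645.0 4843.625
[ 0.4651 -0.0397  0.2387]
```

View pics/w2.png

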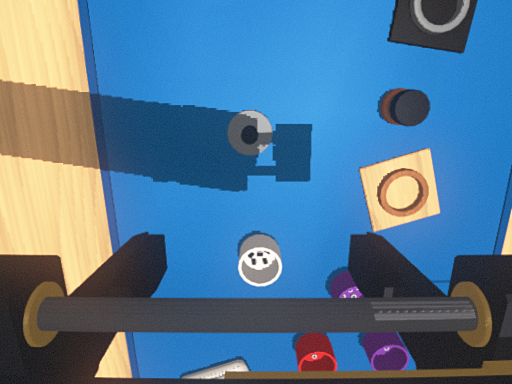

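Request:
servo_tool:
  travel:
    - [-4.33,0.05,0]
    - [-4.33,0.05,0]
    - [-4.33,0.05,0]
    - [0,0,5]
    - [0,0,5]
  yaw: [0,0,0,0,0]
  grip: [-1,-1,-1,-1,-1]

```text
clock: 5.58
position: [0.4674, -0.1708, 0.1379]
tcp_rot: [[-0.001, 1.0, 0.002], [1.0, 0.001, -0.0], [-0.0, 0.002, -1.0]]
contact_force: [0.7, 0.7, -1.6]
opening: 0.088
```

Run:
```python
from wf import *
for i in range(4): bot.read_camera("wrist")
run(['white_pot'],fn="w4")
```

```text
white_pot 0.95 [ 0.4675 -0.1712] px [258.9 189. ] area 3695.0 3832.875
[ 0.468  -0.1711  0.1406]
```

View pics/w4.png

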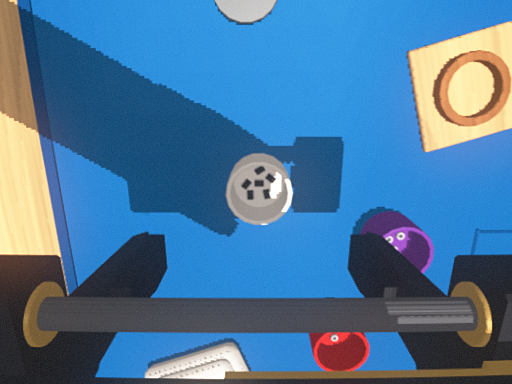

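Request:
servo_tool:
  travel:
    - [0,0,4]
    - [0,0,4]
    - [0,0,3]
    - [0,0,1.2]
    - [0,0,0]
  yaw: [0,0,0,0,0]
  grip: [-1,-1,-1,-1,-1]

```text
clock: 6.5
position: [0.4674, -0.1711, 0.0176]
tcp_rot: [[-0.0, 1.0, 0.001], [1.0, 0.0, -0.0], [-0.0, 0.001, -1.0]]
contact_force: [-0.2, -1.7, 0.5]
opening: 0.0881
```

Request:
servo_tool:
  travel:
    - [0,0,0]
    - [0,0,0]
    - [0,0,0]
    - [0,0,0]
    - [0,0,0]
  yaw: [0,0,0,0,0]
  grip: [1,1,1,1,1]

```text
clock: 7.12
position: [0.4667, -0.1709, 0.017]
tcp_rot: [[-0.0, 1.0, 0.0], [1.0, 0.0, 0.0], [0.0, 0.0, -1.0]]
contact_force: [-0.1, -0.5, 4.8]
opening: 0.0496
```

Request:
servo_tool:
  travel:
    - [0,0,-3]
    - [0,0,-5]
    - [2.55,5.6,-1]
    - [2.55,5.6,-1]
    - [2.55,5.6,0]
  yaw: [0,0,0,0,0]
  grip: [1,1,1,1,1]

```text
clock: 7.75
position: [0.6366, -0.0935, 0.1178]
tcp_rot: [[-0.0, 1.0, 0.002], [1.0, 0.0, -0.0], [-0.0, 0.002, -1.0]]
contact_force: [0.4, -1.2, -0.9]
opening: 0.0497
```

Run:
```python
from wf import *
for i in range(5): bot.read_camera("wrist")
run(['wood_base','black_base','flux_jar'],fn="w5")
run(['white_pot'],z=.1,x0=(.635,-.094),tol=60)
```

```text
wood_base 0.96 [ 0.6373 -0.0845] px [262.7 170.8] area 7927.0 11305.5625Traceback (most recent call last):
  File "<stdin>", line 3, in <module>
  File "wf.py", line 11, in run
    c0,_=hullcen(w,pa,np.r_[a0,z])
         ~~~~~~~^^^^^^^^^^^^^^^^^^
  File "h.py", line 22, in hullcen
    M=cv2.moments(m,True);return np.array([M['m10']/M['m00'],M['m01']/M['m00']])/4-.375, M['m00']/16
                                           ~~~~~~~~^~~~~~~~~
ZeroDivisionError: float division by zero
```

View pics/w5.png

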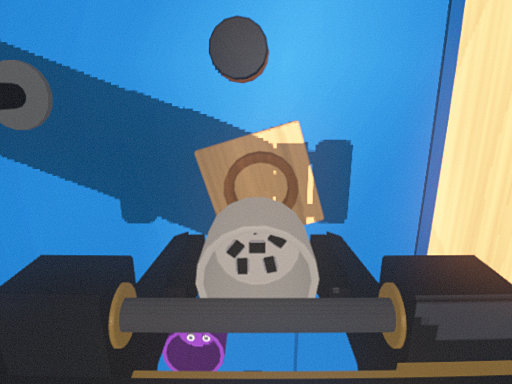

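Run:
```python
from h import *
w=bot.read_camera("wrist");p=bot.get_obs()["position"];print(p)
im=cv2.resize(w["color"],None,fx=1.5,fy=1.5,interpolation=cv2.INTER_CUBIC)
def dr(P,c):
    cv2.polylines(im,[np.round(proj(w,P)*1.5+.25).astype(np.int32)],True,c,1)
dr(rings([(.029,.016)])+[.6355,-.0945,0],(0,255,0));dr(rings([(.0215,.016)])+[.6355,-.0945,0],(0,255,0))
b=p-[0,0,.0165]
dr(rings([(.025,.045)])+b,(0,0,255));dr(rings([(.0215,.045)])+b,(0,0,255))
cv2.imwrite("pics/o1.png",im)
```

```text
[ 0.63309293 -0.09572714  0.11664217]
```

View pics/o1.png

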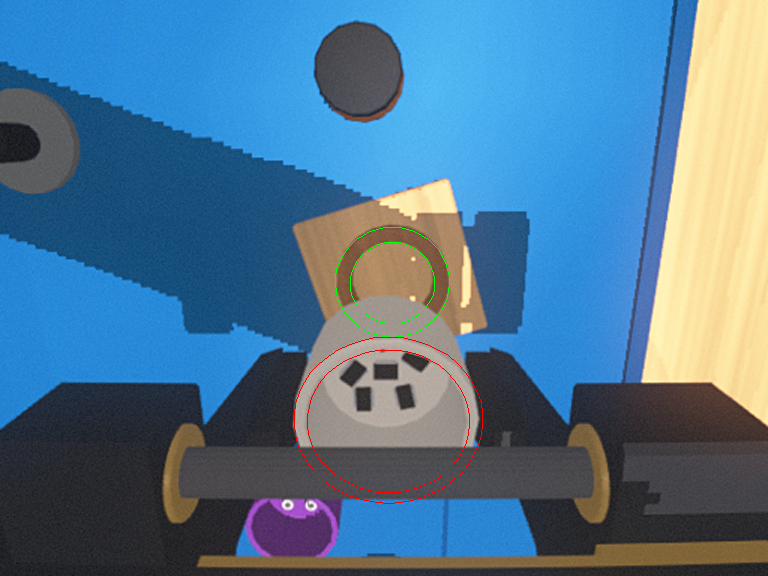

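Run:
```python
from h import *
for i in range(4):
    bot.read_camera("wrist");o=bot.get_obs();print(o["position"].round(4),o["contact_force"].round(1),o["clock"])
```

```text
[ 0.6333 -0.0956  0.1168] [-0.7 -0.1 -0.4] 8.2
[ 0.6336 -0.0954  0.1168] [ 0.2  0.1 -0.5] 8.25
[ 0.6338 -0.0951  0.1169] [-0.5 -0.1 -0.7] 8.3
[ 0.634  -0.095   0.1169] [ 0.2  0.3 -0.8] 8.35
```

Request:
servo_tool:
  travel:
    - [0,0.05,3]
    - [0,0,2.5]
    - [0,0,1.5]
    - [0,0,1]
    - [0,0,0.7]
  yaw: [0,0,0,0,0]
  grip: [1,1,1,1,1]

```text
clock: 8.98
position: [0.6353, -0.0946, 0.0297]
tcp_rot: [[0.0, 1.0, 0.001], [1.0, -0.0, -0.0], [-0.0, 0.001, -1.0]]
contact_force: [-0.6, 0.6, 0.6]
opening: 0.0499
```

Request:
servo_tool:
  travel:
    - [0,0,0.3]
    - [0,0,0.2]
    - [0,0,0]
    - [0,0,0]
    - [0,0,0]
  yaw: [0,0,0,0,0]
  grip: [1,1,1,1,1]

```text
clock: 9.6
position: [0.6353, -0.0945, 0.0251]
tcp_rot: [[-0.0, 1.0, 0.001], [1.0, 0.0, -0.0], [-0.0, 0.001, -1.0]]
contact_force: [0.0, 0.3, 1.1]
opening: 0.0499
```

Request:
servo_tool:
  travel:
    - [0,0,0.1]
    - [0,0,0]
    - [0,0,0]
    - [0,0,0]
    - [0,0,0]
  yaw: [0,0,0,0,0]
  grip: [1,1,-1,-1,-1]

```text
clock: 10.22
position: [0.6349, -0.0944, 0.0235]
tcp_rot: [[-0.0, 1.0, -0.0], [1.0, 0.0, 0.0], [0.0, -0.0, -1.0]]
contact_force: [-0.3, 0.3, 1.0]
opening: 0.0779
```

Request:
servo_tool:
  travel:
    - [0,0,0]
    - [0,0,-3]
    - [0,0,-5]
    - [0,0,-5]
    - [0,0,-2]
  yaw: [0,0,0,0,0]
  grip: [-1,-1,-1,-1,-1]

```text
clock: 10.85
position: [0.6364, -0.0949, 0.1768]
tcp_rot: [[0.0, 1.0, 0.004], [1.0, -0.0, -0.0], [-0.0, 0.004, -1.0]]
contact_force: [-0.4, -0.1, 0.8]
opening: 0.0884
```

Request:
servo_tool:
  travel:
    - [6,-2,0]
    - [6,-2,0]
    - [0,0,0]
    - [0,0,0]
    - [0,0,0]
  yaw: [0,0,0,0,0]
  grip: [-1,-1,-1,-1,-1]

```text
clock: 11.48
position: [0.5956, 0.022, 0.1735]
tcp_rot: [[0.003, 1.0, -0.0], [1.0, -0.003, -0.001], [-0.001, -0.0, -1.0]]
contact_force: [-0.4, -1.6, 0.3]
opening: 0.0881
```

```bash
cat >> wf.py <<'E'
def over(fn,items,cam="wrist",crop=None,f=1.5):
    w=bot.read_camera(cam)
    im=cv2.resize(w["color"],None,fx=f,fy=f,interpolation=cv2.INTER_CUBIC)
    for P,c in items: cv2.polylines(im,[np.round(proj(w,P)*f+(f-1)/2).astype(np.int32)],True,c,1)
    if crop: r0,r1,c0,c1=crop;im=im[int(r0*f):int(r1*f),int(c0*f):int(c1*f)]
    cv2.imwrite(f"pics/{fn}.png",im);return w
G=(0,255,0);R=(0,0,255)
def potl(x,y,z):
    return [(rings([(.025,.045)])+[x,y,z],G),(rings([(.0215,.045)])+[x,y,z],G),(rings([(.025,.008)])+[x,y,z],R)]
E
python3 - <<'E'
from wf import *
over("o2",potl(.6355,-.0945,.008))
over("o2s",potl(.6355,-.0945,.008),"side",(140,240,240,380),5)
print(bot.get_obs()["position"])
E
```

```text
[0.59568444 0.02236037 0.17359976]
```

View pics/o2.png

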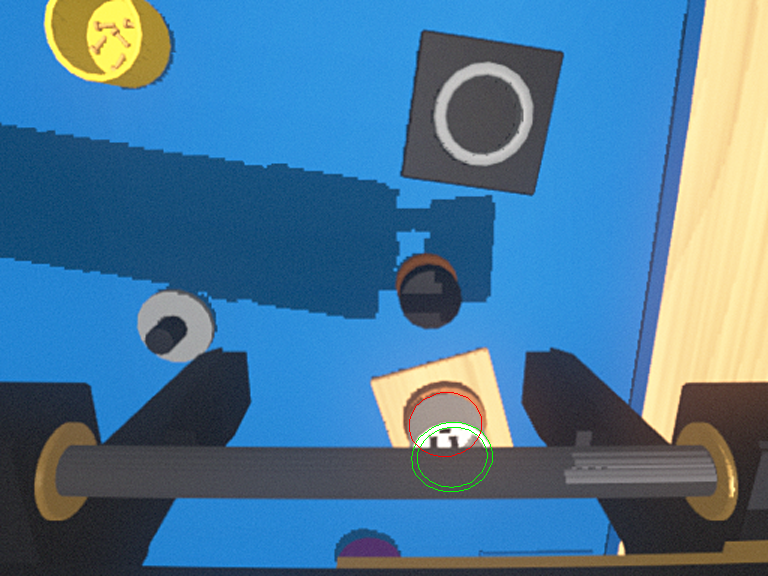

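View pics/o2s.png

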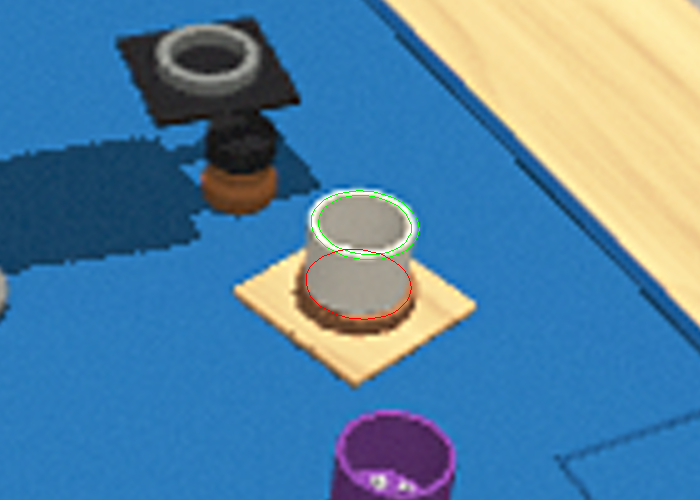

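White is seated level: the outlines match in the side view around (311,190). Now yellow.

Request:
servo_tool:
  travel:
    - [3.17,-3.73,0.8]
    - [3.17,-3.73,0.8]
    - [3.17,-3.73,0.8]
    - [3.17,-3.73,0.8]
    - [0,0,0]
  yaw: [0,0,0,0,0]
  grip: [-1,-1,-1,-1,-1]

```text
clock: 12.2
position: [0.4435, 0.1526, 0.141]
tcp_rot: [[-0.004, 1.0, -0.003], [1.0, 0.004, 0.0], [0.0, -0.003, -1.0]]
contact_force: [0.5, 0.3, 0.6]
opening: 0.088
```

Run:
```python
from wf import *
for i in range(6): bot.read_camera("wrist")
run(['yellow_pot'],tol=40)
run(['yellow_pot'],fn="w6",tol=40)
```

```text
yellow_pot 0.85 [0.4484 0.1489] px [258.4 188.4] area 3663.0 3752.0625
[0.4471 0.1501 0.1418]
yellow_pot 0.56 [0.4481 0.1489] px [258.7 188.8] area 3611.0 3748.625
[0.4467 0.1505 0.1418]
```

View pics/w6.png

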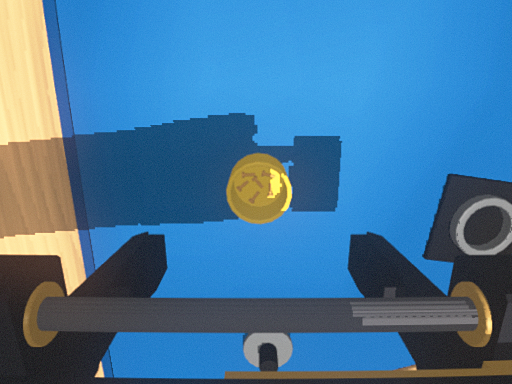

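Request:
servo_tool:
  travel:
    - [-0.13,0.12,4]
    - [0,0,4]
    - [0,0,3]
    - [0,0,1.5]
    - [0,0,0]
  yaw: [0,0,0,0,0]
  grip: [-1,-1,-1,-1,-1]

```text
clock: 13.32
position: [0.4473, 0.1493, 0.0163]
tcp_rot: [[0.0, 1.0, -0.001], [1.0, -0.0, -0.001], [-0.001, -0.001, -1.0]]
contact_force: [0.1, -1.1, -0.1]
opening: 0.088
```

Request:
servo_tool:
  travel:
    - [0,0,0]
    - [0,0,0]
    - [0,0,0]
    - [0,0,0]
    - [0,0,0]
  yaw: [0,0,0,0,0]
  grip: [1,1,1,1,1]

```text
clock: 13.95
position: [0.4477, 0.1498, 0.017]
tcp_rot: [[-0.0, 1.0, 0.0], [1.0, 0.0, 0.0], [0.0, 0.0, -1.0]]
contact_force: [-0.9, 0.0, 4.4]
opening: 0.0483
```

Request:
servo_tool:
  travel:
    - [0,0,0]
    - [0,0,-3]
    - [0,0,-5]
    - [0,0,-5]
    - [0,0,-2]
  yaw: [0,0,0,0,0]
  grip: [1,1,1,1,1]

```text
clock: 14.58
position: [0.4484, 0.1499, 0.169]
tcp_rot: [[0.0, 1.0, 0.003], [1.0, -0.0, 0.002], [0.002, 0.003, -1.0]]
contact_force: [-0.1, -1.0, -0.8]
opening: 0.0486
```

Request:
servo_tool:
  travel:
    - [-4.88,3.76,0]
    - [-4.88,3.76,0]
    - [-4.88,3.76,0]
    - [-4.88,3.76,0]
    - [-4.88,3.76,0]
  yaw: [0,0,0,0,0]
  grip: [1,1,1,1,1]

```text
clock: 15.2
position: [0.6362, -0.0957, 0.1662]
tcp_rot: [[-0.0, 1.0, -0.001], [1.0, 0.0, 0.0], [0.0, -0.001, -1.0]]
contact_force: [0.6, 0.5, -1.2]
opening: 0.0488
```

Run:
```python
from wf import *
for i in range(14): bot.read_camera("wrist")
o=bot.get_obs();p=o["position"];print(p,o["opening"])
over("o3",potl(.6355,-.0945,.008)+[(rings([(.025,.045)])+p-[0,0,.0168],R)])
over("o3s",potl(.6355,-.0945,.008)+[(rings([(.025,.045)])+p-[0,0,.0168],R)],"side",(90,240,240,380),4)
```

```text
[ 0.6354197  -0.09386515  0.16687539] 0.04864064472804401
```

View pics/o3.png

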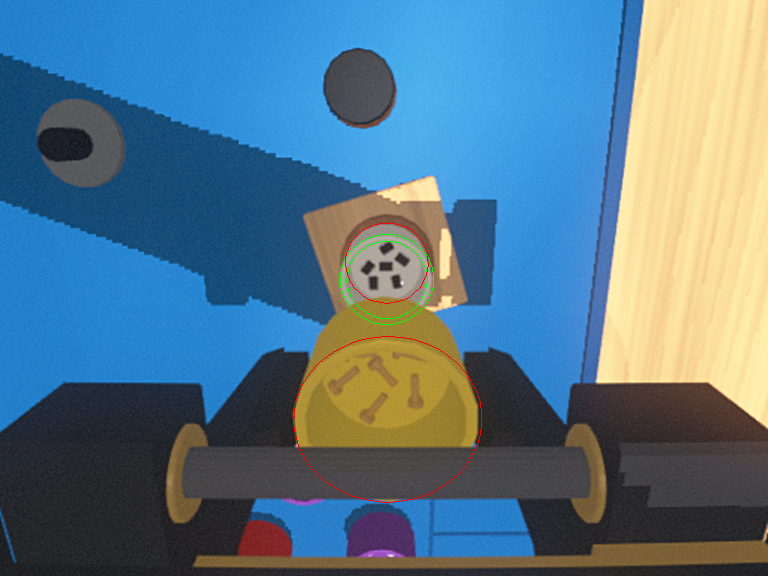

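View pics/o3s.png

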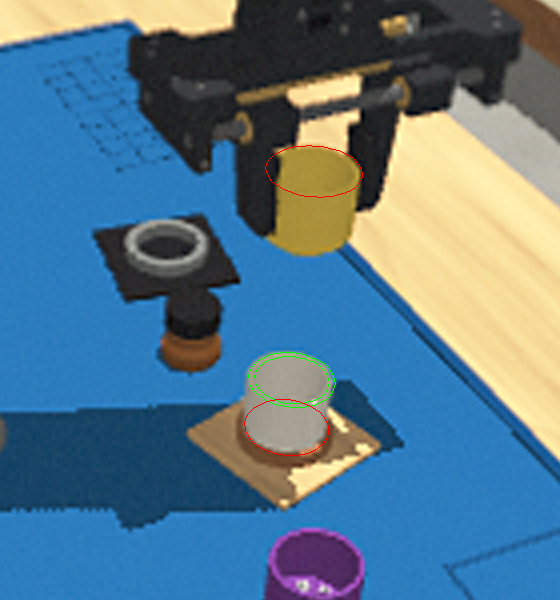

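Request:
servo_tool:
  travel:
    - [-0.05,0,3]
    - [0,0,2.5]
    - [0,0,2]
    - [0,0,1.5]
    - [0,0,0.8]
  yaw: [0,0,0,0,0]
  grip: [1,1,1,1,1]

```text
clock: 16.62
position: [0.6354, -0.0949, 0.068]
tcp_rot: [[-0.0, 1.0, -0.0], [1.0, 0.0, -0.0], [-0.0, -0.0, -1.0]]
contact_force: [0.2, -0.4, -1.0]
opening: 0.0488
```

Request:
servo_tool:
  travel:
    - [0,0,0.3]
    - [0,0,0.2]
    - [0,0,0.2]
    - [0,0,0]
    - [0,0,0]
  yaw: [0,0,0,0,0]
  grip: [1,1,1,1,1]

```text
clock: 17.25
position: [0.6358, -0.0949, 0.0621]
tcp_rot: [[-0.0, 1.0, 0.001], [1.0, 0.0, -0.0], [-0.0, 0.001, -1.0]]
contact_force: [-0.6, 0.0, 0.2]
opening: 0.0487
```

Request:
servo_tool:
  travel:
    - [0,0,0.1]
    - [0,0,0]
    - [0,0,0]
    - [0,0,0]
    - [0,0,0]
  yaw: [0,0,0,0,0]
  grip: [1,1,-1,-1,-1]

```text
clock: 17.88
position: [0.6353, -0.0948, 0.0605]
tcp_rot: [[-0.0, 1.0, -0.0], [1.0, 0.0, 0.0], [0.0, -0.0, -1.0]]
contact_force: [0.2, 0.4, -1.0]
opening: 0.0766
```

Request:
servo_tool:
  travel:
    - [0,0,0]
    - [0,0,-3]
    - [0,0,-5]
    - [0,0,-4]
    - [0,0,0]
  yaw: [0,0,0,0,0]
  grip: [-1,-1,-1,-1,-1]

```text
clock: 18.5
position: [0.6376, -0.0955, 0.1841]
tcp_rot: [[0.0, 1.0, 0.006], [1.0, -0.0, -0.001], [-0.001, 0.006, -1.0]]
contact_force: [-0.9, -0.8, -0.4]
opening: 0.0881
```

Request:
servo_tool:
  travel:
    - [2.4,-5.7,0]
    - [2.4,-5.7,0]
    - [2.4,-5.7,1]
    - [0,0,1]
    - [0,0,0]
  yaw: [0,0,0,0,0]
  grip: [-1,-1,-1,-1,-1]

```text
clock: 19.12
position: [0.4645, -0.0228, 0.16]
tcp_rot: [[-0.0, 1.0, -0.001], [1.0, 0.0, -0.0], [-0.0, -0.001, -1.0]]
contact_force: [-0.5, 0.5, -0.1]
opening: 0.0885
```

Run:
```python
from wf import *
for i in range(6): bot.read_camera("wrist")
run(['lid'],tol=40)
run(['lid'],fn="w7",tol=40)
over("o4s",potl(.6355,-.0945,.045),"side",(110,230,240,380),5)
```

```text
lid 0.56 [ 0.4574 -0.0235] px [248.2 174.8] area 2339.0 2435.25
[ 0.4651 -0.0232  0.1609]
[ 0.4648 -0.023   0.1608]
```

View pics/w7.png

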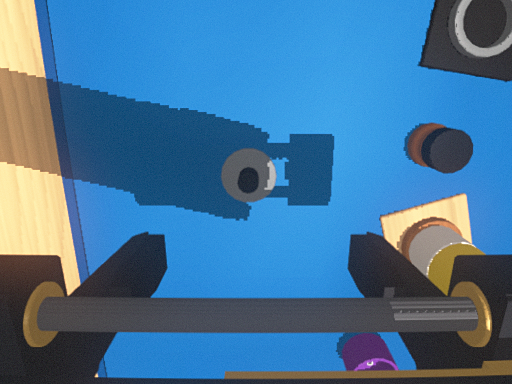

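View pics/o4s.png

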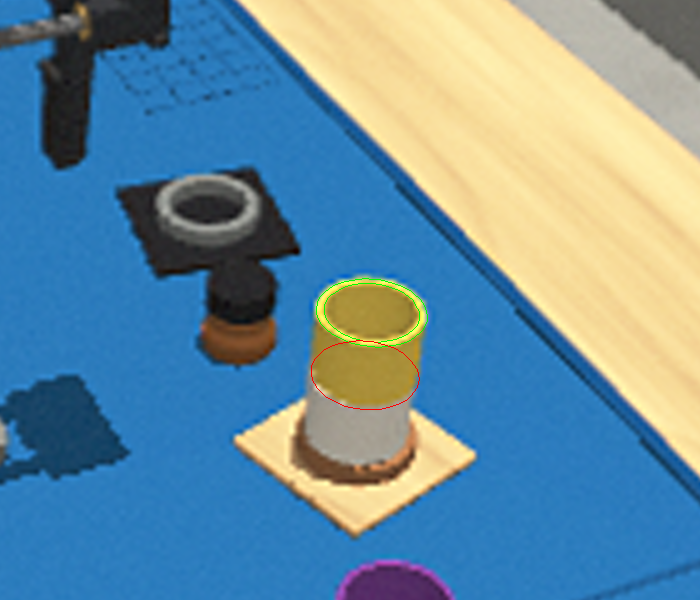

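Request:
servo_tool:
  travel:
    - [-0.05,-0.75,5]
    - [0,0,4]
    - [0,0,3]
    - [0,0,1.8]
    - [0,0,0.5]
  yaw: [0,0,0,0,0]
  grip: [-1,-1,-1,-1,-1]

```text
clock: 20.3
position: [0.4566, -0.0235, 0.0169]
tcp_rot: [[0.0, 1.0, -0.002], [1.0, -0.0, -0.0], [-0.0, -0.002, -1.0]]
contact_force: [0.5, -0.5, 0.4]
opening: 0.088
```

Request:
servo_tool:
  travel:
    - [0,0,0]
    - [0,0,0]
    - [0,0,0]
    - [0,0,0]
    - [0,0,0]
  yaw: [0,0,0,0,0]
  grip: [-1,-1,1,1,1]

```text
clock: 20.92
position: [0.4572, -0.0233, 0.0179]
tcp_rot: [[-0.0, 1.0, 0.0], [1.0, 0.0, 0.0], [0.0, 0.0, -1.0]]
contact_force: [-0.4, -0.7, 0.2]
opening: 0.0604
```

Request:
servo_tool:
  travel:
    - [0,0,0]
    - [0,0,0]
    - [0,0,0]
    - [0,0,0]
    - [0,0,0]
  yaw: [0,0,0,0,0]
  grip: [1,1,1,1,1]

```text
clock: 21.55
position: [0.4571, -0.0234, 0.0178]
tcp_rot: [[-0.0, 1.0, 0.0], [1.0, 0.0, -0.0], [-0.0, 0.0, -1.0]]
contact_force: [0.0, 0.7, 0.1]
opening: 0.0172
```

Request:
servo_tool:
  travel:
    - [0,0,-3]
    - [0,0,-5]
    - [0,0,-5]
    - [0,0,-2]
    - [0,0,0]
  yaw: [0,0,0,0,0]
  grip: [1,1,1,1,1]

```text
clock: 22.18
position: [0.458, -0.0231, 0.1688]
tcp_rot: [[-0.0, 1.0, 0.003], [1.0, 0.0, 0.001], [0.001, 0.003, -1.0]]
contact_force: [-0.6, 0.0, -0.9]
opening: 0.0174
```

Request:
servo_tool:
  travel:
    - [-1.78,4.46,0]
    - [-1.78,4.46,0]
    - [-1.78,4.46,0]
    - [-1.78,4.46,0]
    - [0,0,0]
  yaw: [0,0,0,0,0]
  grip: [1,1,1,1,1]

```text
clock: 22.8
position: [0.6368, -0.0963, 0.1653]
tcp_rot: [[0.001, 1.0, -0.001], [1.0, -0.001, -0.001], [-0.001, -0.001, -1.0]]
contact_force: [-0.1, -0.2, 0.3]
opening: 0.0171
```

Run:
```python
from wf import *
for i in range(10): bot.read_camera("wrist")
o=bot.get_obs();p=o["position"];print(p,o["opening"])
b=p-[0,0,.0178]
I=potl(.6355,-.0945,.045)+[(rings([(.025,.014)])+b,R),(rings([(.025,.008)])+b,R),(rings([(.009,.038)])+b,R)]
over("o5",I)
over("o5s",I,"side",(60,220,240,380),4)
```

```text
[ 0.63528973 -0.09420574  0.16796519] 0.01709989771377345
```

View pics/o5.png

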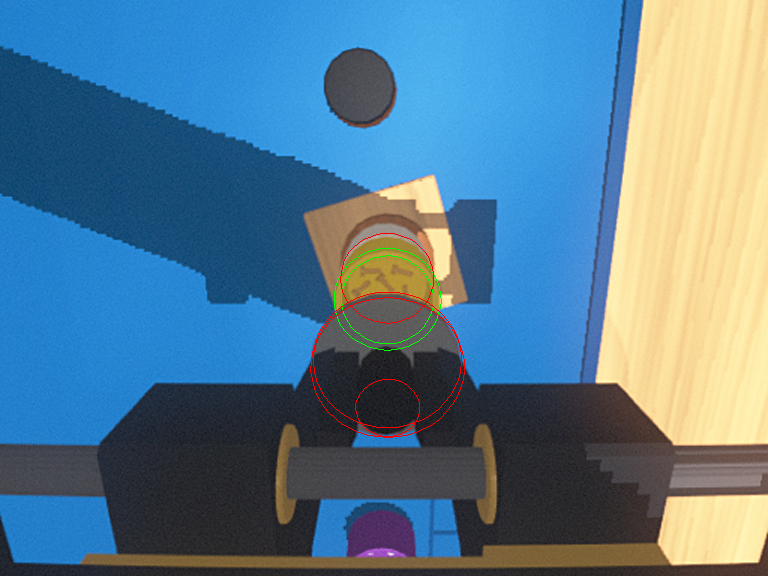

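View pics/o5s.png

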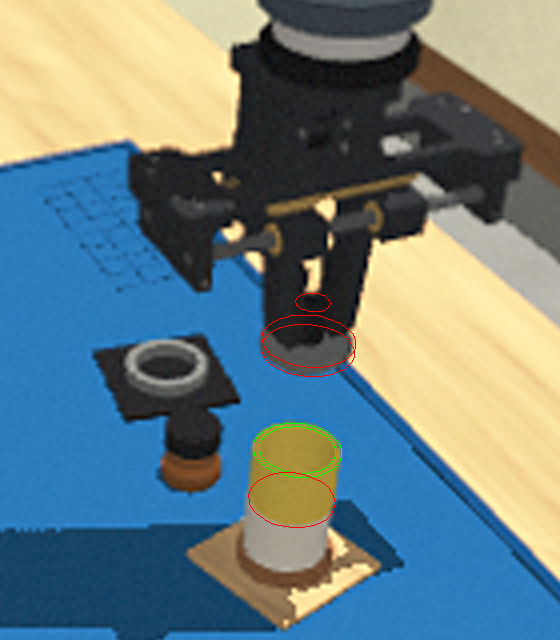

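Request:
servo_tool:
  travel:
    - [-0.04,0.03,2.5]
    - [0,0,2]
    - [0,0,1.0]
    - [0,0,0.5]
    - [0,0,0.3]
  yaw: [0,0,0,0,0]
  grip: [1,1,1,1,1]

```text
clock: 24.02
position: [0.6361, -0.0951, 0.1049]
tcp_rot: [[-0.0, 1.0, 0.001], [1.0, 0.0, -0.0], [-0.0, 0.001, -1.0]]
contact_force: [0.7, -0.4, -0.5]
opening: 0.0173
```

Request:
servo_tool:
  travel:
    - [0,0,0.2]
    - [0,0,0.2]
    - [0,0,0.15]
    - [0,0,0]
    - [0,0,0]
  yaw: [0,0,0,0,0]
  grip: [1,1,1,1,1]

```text
clock: 24.65
position: [0.636, -0.095, 0.0997]
tcp_rot: [[-0.0, 1.0, 0.001], [1.0, 0.0, 0.0], [0.0, 0.001, -1.0]]
contact_force: [-0.6, 0.5, 4.8]
opening: 0.0174
```

Request:
servo_tool:
  travel:
    - [0,0,0]
    - [0,0,0]
    - [0,0,-2]
    - [0,0,-4]
    - [0,0,-5]
  yaw: [0,0,0,0,0]
  grip: [-1,-1,-1,-1,-1]

```text
clock: 25.28
position: [0.6354, -0.0951, 0.211]
tcp_rot: [[0.0, 1.0, -0.001], [1.0, -0.0, -0.0], [-0.0, -0.001, -1.0]]
contact_force: [1.1, 1.1, 0.2]
opening: 0.0648
```

Request:
servo_tool:
  travel:
    - [-5.48,-2.4,0]
    - [-5.48,-2.4,0]
    - [-5.48,-2.4,0]
    - [-5.48,-2.4,0]
    - [0,0,2]
  yaw: [0,0,0,0,0.167]
  grip: [-1,-1,-1,-1,-1]

```text
clock: 25.9
position: [0.537, -0.322, 0.1927]
tcp_rot: [[0.179, 0.984, 0.004], [0.984, -0.179, -0.005], [-0.005, 0.005, -1.0]]
contact_force: [0.3, 1.7, -0.3]
opening: 0.088
```

Request:
servo_tool:
  travel:
    - [0,0,2]
    - [0,0,2]
    - [0,0,0]
    - [0,0,0]
  yaw: [0.167,0.167,0,0]
  grip: [-1,-1,-1,-1]

```text
clock: 26.4
position: [0.5404, -0.3147, 0.1507]
tcp_rot: [[0.477, 0.879, 0.001], [0.879, -0.477, -0.001], [-0.0, 0.002, -1.0]]
contact_force: [0.2, 0.2, 0.1]
opening: 0.088
```

Run:
```python
from wf import *
for i in range(6): bot.read_camera("wrist")
run(['red_pot'],tol=40)
run(['red_pot'],fn="w8",tol=40)
print(bot.get_obs()["tcp_rot"].round(3))
over("o6s",potl(.6355,-.0945,.045)+[(rings([(.025,.014)])+[.6355,-.0945,.082],G),(rings([(.009,.038)])+[.6355,-.0945,.082],G)],"side",(90,230,240,380),5)
```

```text
red_pot 0.82 [ 0.5403 -0.3163] px [258.2 186.5] area 3414.0 3533.375
[ 0.5399 -0.3143  0.1495]
red_pot 0.61 [ 0.54   -0.3162] px [258.2 186.7] area 3425.0 3545.25
[ 0.5398 -0.3142  0.1494]
[[ 0.48   0.877  0.   ]
 [ 0.877 -0.48  -0.   ]
 [ 0.     0.    -1.   ]]
```

View pics/w8.png

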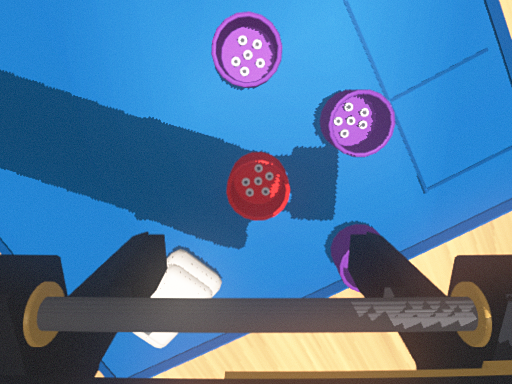

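View pics/o6s.png

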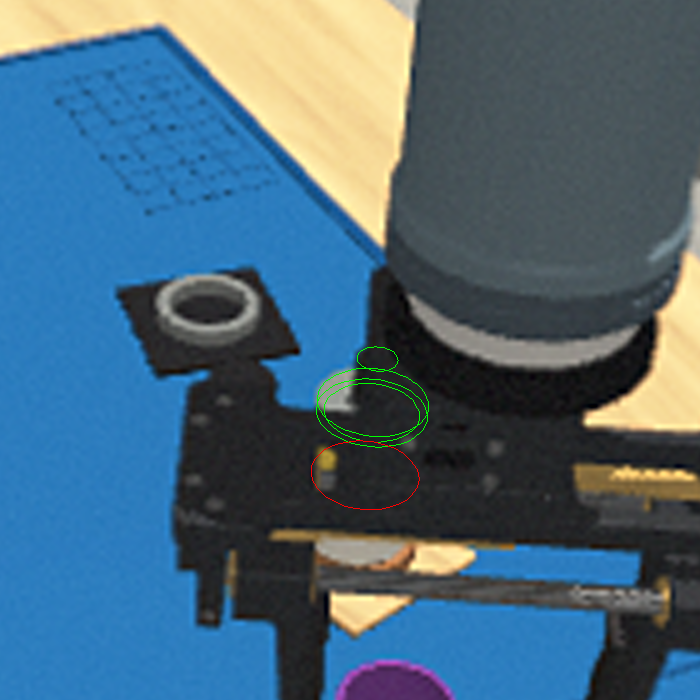

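Request:
servo_tool:
  travel:
    - [-0.18,0.1,4]
    - [0,0,4]
    - [0,0,3]
    - [0,0,1.8]
    - [0,0,0.5]
  yaw: [0,0,0,0,0]
  grip: [-1,-1,-1,-1,-1]

```text
clock: 27.58
position: [0.5395, -0.3162, 0.0156]
tcp_rot: [[0.48, 0.877, -0.001], [0.877, -0.48, 0.0], [-0.0, -0.001, -1.0]]
contact_force: [-0.7, -0.0, 1.5]
opening: 0.0879
```

Request:
servo_tool:
  travel:
    - [0,0,0]
    - [0,0,0]
    - [0,0,0]
    - [0,0,0]
    - [0,0,0]
  yaw: [0,0,0,0,0]
  grip: [-1,1,1,1,1]

```text
clock: 28.2
position: [0.5399, -0.3163, 0.0164]
tcp_rot: [[0.48, 0.877, 0.0], [0.877, -0.48, -0.0], [0.0, 0.0, -1.0]]
contact_force: [1.0, 0.0, 1.6]
opening: 0.0502
```

Request:
servo_tool:
  travel:
    - [0,0,0]
    - [0,0,-3]
    - [0,0,-5]
    - [0,0,-5]
    - [0,0,0]
  yaw: [0,0,0,0,0]
  grip: [1,1,1,1,1]

```text
clock: 28.82
position: [0.5418, -0.3179, 0.1501]
tcp_rot: [[0.481, 0.877, 0.006], [0.877, -0.481, -0.003], [0.0, 0.007, -1.0]]
contact_force: [0.8, -0.2, -1.9]
opening: 0.0496
```

Request:
servo_tool:
  travel:
    - [0,0,-5]
    - [0,0,-2]
    - [0,0,0]
    - [0,0,0]
    - [0,0,0]
  yaw: [-0.167,-0.167,-0.167,0,0]
  grip: [1,1,1,1,1]

```text
clock: 29.45
position: [0.5393, -0.3159, 0.2151]
tcp_rot: [[0.003, 1.0, -0.002], [1.0, -0.003, 0.001], [0.001, -0.002, -1.0]]
contact_force: [0.2, 0.5, -0.6]
opening: 0.0496
```

Request:
servo_tool:
  travel:
    - [6.05,1.58,0]
    - [6.05,1.58,0]
    - [6.05,1.58,0]
    - [6.05,1.58,0]
    - [6.05,1.58,0]
  yaw: [0,0,0,0,0]
  grip: [1,1,1,1,1]

```text
clock: 30.08
position: [0.6188, -0.0118, 0.2156]
tcp_rot: [[0.003, 1.0, -0.001], [1.0, -0.003, -0.0], [-0.0, -0.001, -1.0]]
contact_force: [0.8, 0.2, -0.5]
opening: 0.0495
```

Request:
servo_tool:
  travel:
    - [6.05,1.58,0]
    - [6.05,1.58,2]
    - [0,0,4]
    - [0,0,4]
    - [0,0,0]
  yaw: [0,0,0,0,0]
  grip: [1,1,1,1,1]

```text
clock: 30.7
position: [0.6467, 0.104, 0.1136]
tcp_rot: [[0.002, 1.0, -0.007], [1.0, -0.002, -0.002], [-0.002, -0.007, -1.0]]
contact_force: [-0.4, -0.4, -0.4]
opening: 0.0501
```

Run:
```python
from wf import *
for i in range(12): bot.read_camera("wrist")
o=bot.get_obs();p=o["position"];print(p,o["opening"])
b=p-[0,0,.0164];x,y=.6505,.1075
I=[(rings([(.029,.016)])+[x,y,0],G),(rings([(.0215,.016)])+[x,y,0],G),(rings([(.025,.045)])+b,R)]
over("o7",I)
I+=potl(.6355,-.0945,.045)+[(rings([(.025,.014)])+[.6355,-.0945,.082],G),(rings([(.009,.038)])+[.6355,-.0945,.082],G)]
over("o7s",I,"side",(40,230,240,380),4)
```

```text
[0.64973291 0.10422351 0.11756842] 0.049688750873966334
```

View pics/o7.png

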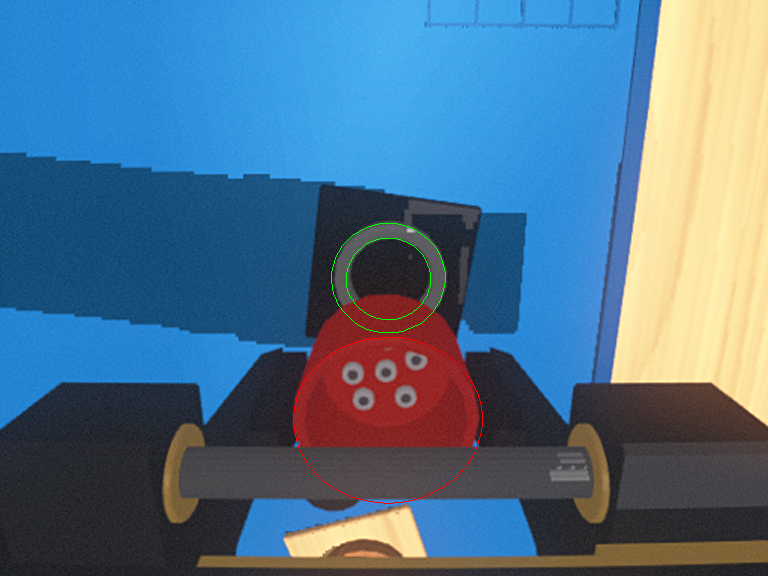

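View pics/o7s.png

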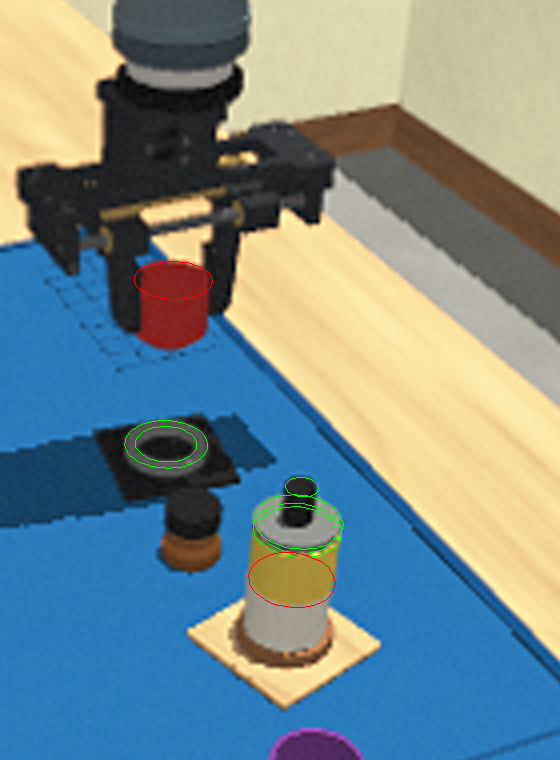

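Run:
```python
from h import *
for i in range(8):
    bot.read_camera("wrist");o=bot.get_obs()
    if i%2: print(o["position"].round(4),o["tcp_rot"][:,2].round(4))
```

```text
[0.6496 0.1042 0.1172] [ 0. -0. -1.]
[0.6496 0.1042 0.1172] [-1.e-04 -0.e+00 -1.e+00]
[0.6496 0.1041 0.1172] [-1.e-04 -1.e-04 -1.e+00]
[0.6496 0.1042 0.1172] [ 0.e+00 -1.e-04 -1.e+00]
```

Request:
servo_tool:
  travel:
    - [0.33,0.09,3]
    - [0,0,2.5]
    - [0,0,1.5]
    - [0,0,1]
    - [0,0,0.7]
  yaw: [0,0,0,0,0]
  grip: [1,1,1,1,1]

```text
clock: 32.42
position: [0.6509, 0.1074, 0.0302]
tcp_rot: [[0.0, 1.0, 0.001], [1.0, -0.0, 0.0], [0.0, 0.001, -1.0]]
contact_force: [-1.2, 0.0, -0.4]
opening: 0.0498
```

Request:
servo_tool:
  travel:
    - [0,0,0.3]
    - [0,0,0.2]
    - [0,0,0.1]
    - [0,0,0]
    - [0,0,0]
  yaw: [0,0,0,0,0]
  grip: [1,1,1,1,1]

```text
clock: 33.05
position: [0.6508, 0.1075, 0.0245]
tcp_rot: [[-0.0, 1.0, 0.001], [1.0, 0.0, 0.0], [0.0, 0.001, -1.0]]
contact_force: [0.7, -0.1, -0.4]
opening: 0.0496
```

Request:
servo_tool:
  travel:
    - [0,0,0.1]
    - [0,0,0]
    - [0,0,0]
    - [0,0,0]
    - [0,0,0]
  yaw: [0,0,0,0,0]
  grip: [1,1,-1,-1,-1]

```text
clock: 33.67
position: [0.6504, 0.1075, 0.023]
tcp_rot: [[-0.0, 1.0, -0.0], [1.0, 0.0, -0.0], [-0.0, -0.0, -1.0]]
contact_force: [-0.6, -0.6, 0.5]
opening: 0.078
```

Request:
servo_tool:
  travel:
    - [0,0,0]
    - [0,0,-3]
    - [0,0,-5]
    - [0,0,-4]
    - [0,0,0]
  yaw: [0,0,0,0,0]
  grip: [-1,-1,-1,-1,-1]

```text
clock: 34.3
position: [0.6529, 0.1075, 0.1467]
tcp_rot: [[0.0, 1.0, 0.006], [1.0, -0.0, 0.001], [0.001, 0.006, -1.0]]
contact_force: [-0.4, -0.6, -0.5]
opening: 0.0884
```

Request:
servo_tool:
  travel:
    - [5.4,-2.17,0]
    - [5.4,-2.17,0]
    - [5.4,-2.17,0]
    - [5.4,-2.17,0]
    - [0,0,0]
  yaw: [0,0,0,0,0]
  grip: [-1,-1,-1,-1,-1]

```text
clock: 34.92
position: [0.5596, 0.3302, 0.1412]
tcp_rot: [[-0.01, 1.0, -0.004], [1.0, 0.01, 0.002], [0.002, -0.004, -1.0]]
contact_force: [-0.2, -0.8, -1.1]
opening: 0.0881
```

Run:
```python
from wf import *
for i in range(8): bot.read_camera("wrist")
run(['green_pot'],tol=40)
run(['green_pot'],fn="w9",tol=40)
over("o8s",potl(.6505,.1075,.008),"side",(90,230,240,380),5)
```

```text
green_pot 0.79 [0.5663 0.3229] px [260.  185.8] area 3618.0 3720.0
[0.5641 0.3227 0.1432]
green_pot 0.64 [0.5663 0.323 ] px [260.3 186.4] area 3599.0 3714.8125
[0.5639 0.3231 0.1432]
```

View pics/w9.png

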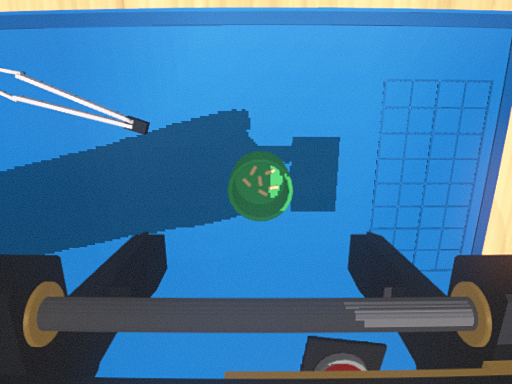

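View pics/o8s.png

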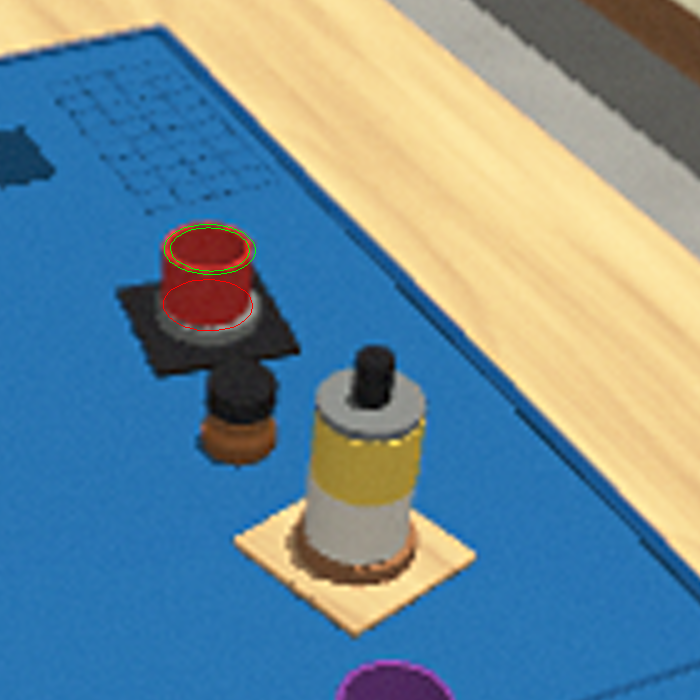

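Red is seated on the black base and the wooden stack is complete. Now green, with its beige resistors, at wrist (260,186).

Request:
servo_tool:
  travel:
    - [0,0.23,4]
    - [0,0,4]
    - [0,0,3]
    - [0,0,1.6]
    - [0,0,0]
  yaw: [0,0,0,0,0]
  grip: [-1,-1,-1,-1,-1]

```text
clock: 36.2
position: [0.5656, 0.3231, 0.0166]
tcp_rot: [[0.0, 1.0, -0.001], [1.0, -0.0, -0.001], [-0.001, -0.001, -1.0]]
contact_force: [-0.1, -0.7, -0.1]
opening: 0.0881
```

Request:
servo_tool:
  travel:
    - [0,0,0]
    - [0,0,0]
    - [0,0,0]
    - [0,0,0]
    - [0,0,0]
  yaw: [0,0,0,0,0]
  grip: [-1,1,1,1,1]

```text
clock: 36.83
position: [0.5661, 0.3235, 0.0173]
tcp_rot: [[-0.0, 1.0, 0.0], [1.0, 0.0, 0.0], [0.0, 0.0, -1.0]]
contact_force: [-0.1, 0.0, 0.0]
opening: 0.0503
```

Request:
servo_tool:
  travel:
    - [0,0,0]
    - [0,0,-3]
    - [0,0,-5]
    - [0,0,-5]
    - [0,0,-2]
  yaw: [0,0,0,0,0]
  grip: [1,1,1,1,1]

```text
clock: 37.45
position: [0.5673, 0.3239, 0.17]
tcp_rot: [[0.0, 1.0, 0.003], [1.0, -0.0, 0.002], [0.002, 0.003, -1.0]]
contact_force: [0.4, 0.3, -0.5]
opening: 0.0491
```

Request:
servo_tool:
  travel:
    - [-5.4,2.11,0]
    - [-5.4,2.11,0]
    - [-5.4,2.11,0]
    - [-5.4,2.11,0]
    - [0,0,0]
  yaw: [0,0,0,0,0]
  grip: [1,1,1,1,1]

```text
clock: 38.08
position: [0.6511, 0.0998, 0.1665]
tcp_rot: [[0.009, 1.0, -0.0], [1.0, -0.009, -0.004], [-0.004, -0.0, -1.0]]
contact_force: [0.0, 0.6, -0.9]
opening: 0.0496
```

Run:
```python
from wf import *
for i in range(18): bot.read_camera("wrist")
o=bot.get_obs();p=o["position"];print(p,o["opening"])
over("o9",potl(.6505,.1075,.008)+[(rings([(.025,.045)])+p-[0,0,.0173],R)])
```

```text
[0.65044257 0.10743888 0.16724363] 0.04907017814601563
```

View pics/o9.png

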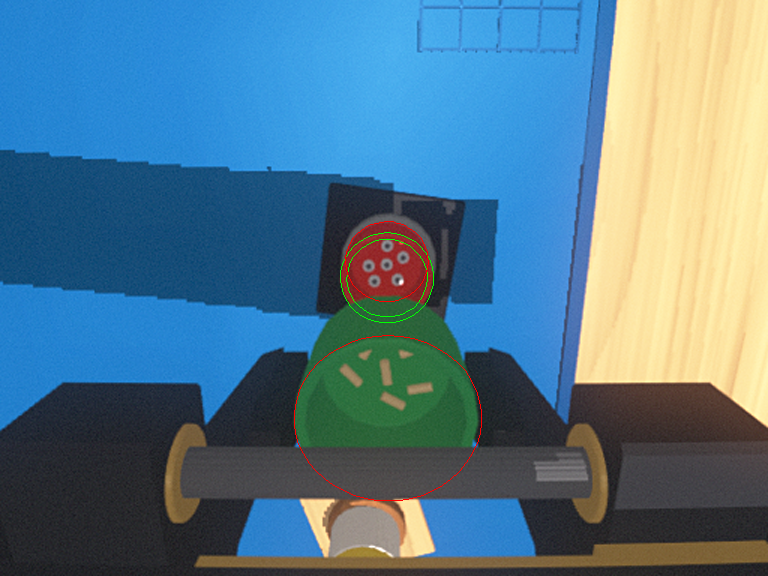

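Request:
servo_tool:
  travel:
    - [0,0,3]
    - [0,0,2.5]
    - [0,0,2]
    - [0,0,1.5]
    - [0,0,0.8]
  yaw: [0,0,0,0,0]
  grip: [1,1,1,1,1]

```text
clock: 39.65
position: [0.6503, 0.1074, 0.0685]
tcp_rot: [[-0.0, 1.0, -0.0], [1.0, 0.0, -0.0], [-0.0, -0.0, -1.0]]
contact_force: [-0.6, 0.7, -0.5]
opening: 0.0491
```

Request:
servo_tool:
  travel:
    - [0,0,0.3]
    - [0,0,0.2]
    - [0,0,0.2]
    - [0,0,0]
    - [0,0,0]
  yaw: [0,0,0,0,0]
  grip: [1,1,1,1,1]

```text
clock: 40.28
position: [0.6506, 0.1075, 0.0624]
tcp_rot: [[-0.0, 1.0, 0.0], [1.0, 0.0, 0.0], [0.0, 0.0, -1.0]]
contact_force: [0.6, -0.5, -0.6]
opening: 0.0494
```

Request:
servo_tool:
  travel:
    - [0,0,0.1]
    - [0,0,0]
    - [0,0,0]
    - [0,0,0]
    - [0,0,0]
  yaw: [0,0,0,0,0]
  grip: [1,1,-1,-1,-1]

```text
clock: 40.9
position: [0.6504, 0.1075, 0.0611]
tcp_rot: [[-0.0, 1.0, -0.0], [1.0, 0.0, -0.0], [-0.0, -0.0, -1.0]]
contact_force: [0.2, -0.3, -0.2]
opening: 0.0771
```

Request:
servo_tool:
  travel:
    - [0,0,0]
    - [0,0,-3]
    - [0,0,-5]
    - [0,0,-5]
    - [0,0,0]
  yaw: [0,0,0,0,0]
  grip: [-1,-1,-1,-1,-1]

```text
clock: 41.52
position: [0.6532, 0.1074, 0.1956]
tcp_rot: [[0.0, 1.0, 0.008], [1.0, -0.0, 0.002], [0.002, 0.008, -1.0]]
contact_force: [-0.2, 0.4, -0.1]
opening: 0.0879
```

Request:
servo_tool:
  travel:
    - [5.5,-2.5,0]
    - [5.5,-2.5,0]
    - [5.5,-2.5,0]
    - [5.5,0,0]
    - [0,0,0]
  yaw: [0,0,0,0,0]
  grip: [-1,-1,-1,-1,-1]

```text
clock: 42.15
position: [0.5728, 0.3339, 0.1895]
tcp_rot: [[-0.009, 1.0, -0.002], [1.0, 0.009, 0.002], [0.002, -0.002, -1.0]]
contact_force: [0.4, -0.1, -0.8]
opening: 0.0881
```

Run:
```python
from wf import *
for i in range(8): bot.read_camera("wrist")
x,y=.6355,-.0945
I=[(rings([(.025,.045)])+[.6505,.1075,.045],G),(rings([(.025,.008)])+[.6505,.1075,.045],G),(rings([(.025,.014)])+[x,y,.082],G),(rings([(.009,.038)])+[x,y,.082],G)]
over("fs",I,"side",(90,230,240,380),5)
over("ft",I,"top",(130,200,180,320),5)
t=bot.read_camera("top");cv2.imwrite("pics/top9.png",t["color"])
o=bot.get_obs();print(o["position"],o["contact_force"])
```

```text
[0.57558837 0.32701846 0.1912901 ] [-0.09238977 -0.08928717  0.34004076]
```

View pics/fs.png

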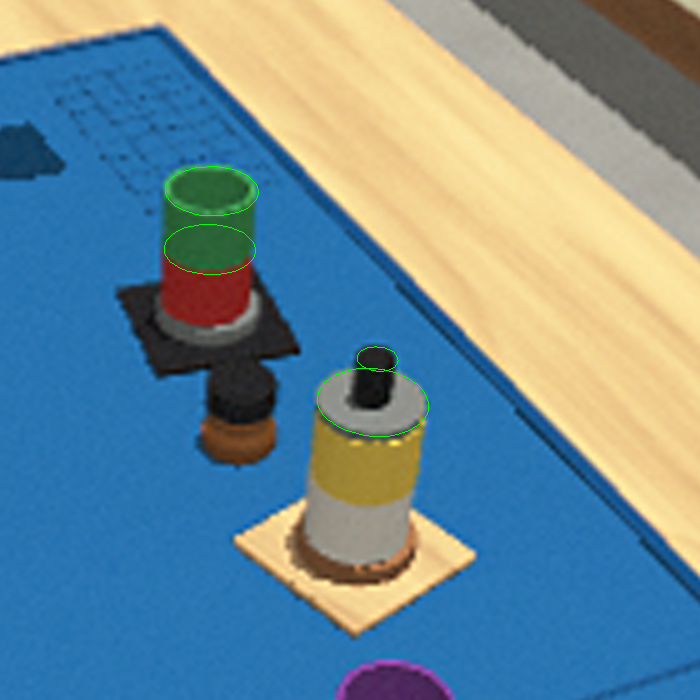

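View pics/ft.png

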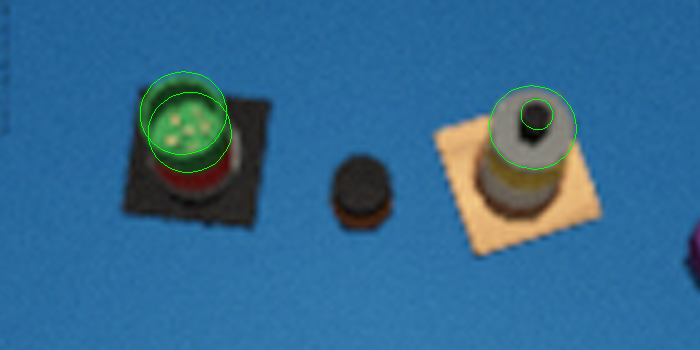

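View pics/top9.png

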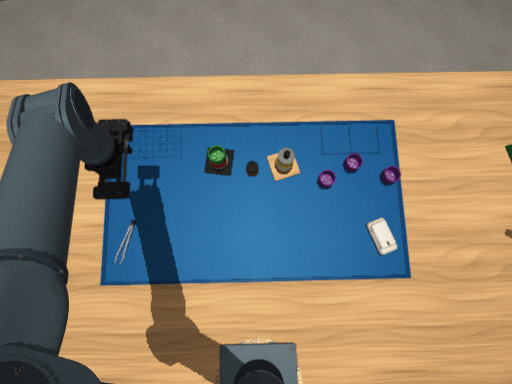

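Both stacks match their predicted seated outlines in the side and top views. The flux jar (252,168), mouse (382,237) and tweezers (125,242) haven't moved.

```bash
python3 -c "
from station import bot
print(bot.job_done())"
```

```text
the job is handed in; nothing more can be done
None
```

I stacked all five parts as asked and handed the job in; it took about 43 s of the 128 s allowed. On the wooden base are white, then yellow, then the lid. On the black base are red, then green.

- **Seating:** before I handed in, the side and top pictures showed both stacks upright. Their rims and the lid matched the outlines expected for fully seated parts, to within about a pixel (roughly 2–3 mm). The gripper's height at each release also agreed with the seated heights, to about 1 mm.
- **Bystanders:** the flux jar, mouse, tweezers and purple look-alike pots are where they started in the top view.
- **Forces:** the highest contact force shown at the end of any move was about 5 N.
- **Checks that disagreed:**
    - Position estimates for the same thing differed by 1–5 mm between cameras, so I re-measured each part with the wrist camera before picking it up.
    - The gripper opening on the yellow pot read about 1.5 mm narrower than its 50 mm width, but the pot still seated normally.
    - After carrying the red pot, the arm settled 3 mm off the black base's centre; I corrected that before lowering.

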